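Stow the zinc anode and the spacer puck in the divided spares drawer

ROBOT

A 6-joint arm with a two-finger parallel gripper is mounted at the origin on the work surface. World frame = base frame: x ahead of the robot, y to its left, z up, the work surface at z = 0. Lengths are in m, angles in rad, forces in N, time in s.
With the tool pointing down it reaches from about 0.35 to 0.85 m from the base axis. Payload 8.1 kg.
Tool frame: the origin (TCP) lies at the very end of the fingers, on their centre line; the grasp point (between the pads) lies 19 mm behind it; z points along the fingers, y is the direction in which the jaws open and shut (so a half turn about z gives the same grasp; the last joint's range is limited). The gripper opens to 93 mm and grips with 3 to 60 N. Pads are 15 mm wide; open, the fingers measure 128 mm over their backs; the gripper's body (75 mm by 188 mm) begins 65 mm behind the grasp point.
Start: joints at [1.218, 0.13, 1.488, -0, 1.523, -0.085], TCP at [0.159, 0.579, 0.219] pointing down, gripper open.
Joint ranges: [-2.96, 2.96], [-0.89, 2.26], [0.02, 2.5], [-1.34, 4.48], [0, 2.73], [-2.66, 2.66]. Speed limits (rad/s): [2.39, 2.39, 2.79, 3.14, 3.14, 3.14].

INTERFACE

Orientations are given as a rotation vector (axis times angle).
In Python, from plant import robot gives the robot as it stands.
- The arm moves only by the tool jog_arm, never from a script. Its argument "commands" is a list of rows, each a list of 3 entries, a list of its own where there are three numbers: the shift along the world's x, y, z scaled (see below), then the turn, a rotation vector about the world's x, y, z scaled (see below), then the closure, from -1 (fully open) to 1 (shut), so that 0 is half open. In form: [[[tx, ty, tz], [ax, ay, az], hand], ...]. A call has 1 to 10 rows; each row is the pose to reach, as a shift and turn from the pose measured when the call began, turning the shorter way round; what a row does not reach only later rows make up. The controller multiplies each number of a shift by 0.6 m and each number of a turn by 2 pi rad. A row lasts 1/8 s, in which the tool goes at most 62.5 mm and 10.7 degrees, less where a joint would pass 70% of its speed; a pose out of reach is approached as far as the arm can. A call with a number of a shift or a turn outside -1 to 1 is refused whole. A call with a gripper value outside its range is refused whole. The fingers move at their own pace and stop on an object; "newtons" is the grip in N (left out, the last holds). Time passes only in rows, so rows that repeat a pose let the fingers close. It gives the time, the measured TCP pose, the force and the opening at its end, in the units of the state.
- robot.read_state(): the state, without advancing time (a new reading comes with each control period).
- robot.read_camera(name): name is "scene" or "top"; returns a dict with "pixels" (480x640x3 uint8, red, green, blue), "fovy" (degrees; the focal length in pixels is half the picture's height over the tangent of half this angle, whatever the lens; pixels are square), "cx", "cy" (the principal point, pixels), "distortion" ([k1, k2, p1, p2, k3] as OpenCV has them; the pictures are not rectified), "rvec" (rotation vector, rad) and "tvec" (3), from world to camera coordinates, as OpenCV has them. Camera axes: x right, y down, z forward; pixel columns grow to the right and rows downward; lengths in m; the calibration is good to about 2 mm. A picture is of the moment at which its call begins. There is no depth.
- robot.close_job(): hands the job in, once; it reports no verdict.
Trained networks look in the newest picture that a camera, given by its name, has taken for a name from the list of things; names that differ only in an ending like _2 or _b are one class to them, and where a whole thing is asked for, a point or a joint stands for the part that bears it (a point fixed in the world has none). Each returns a list of dicts, best first, with "p" (0 to 1); they miss things now and then, are a little off and sometimes report something else, mostly with a low value. They report only what shows in the picture. A call takes as long as a camera call. They do not tell look-alikes from the thing itself.
- robot.trace(camera, name): "pixels" (480x640 bool, what is visible of it) and "uv" ([column, row] in pixels, amid what is visible of it).
The state is a dict: "t": time; "q": joint angles; "dq": joint speeds; "joint_torque": joint torques, N m; "tool_pos": TCP position; "orientation": TCP orientation; "force": force on the tool from outside, world axes, zero at the start; "wrist_torque": the same for the moment, N m; "opening": finger opening in m.
Only numpy, scipy, OpenCV 4.12 (cv2) and the standard library are available. Lean on these libraries where they do the work, as an engineer would, in place of code of your own. Each camera call takes 0.05 s, during which the arm holds its last target.

TASK

Sweep the zinc anode and the white spacer puck off the deck of the spares rack so that each drops into its own empty compartment of the open drawer and lies flat there, not caught on a divider. Then push the drawer fully shut. Leave the fitting in its middle compartment, and do not disturb the control box or the blue sensor boot.

Things in the scene. Friction and masses are not known exactly. Their poses are not given: they have to be found in the camera images.
- rack: Low grey metal spares rack, 190 mm deep, 400 mm wide, fixed to the cart. Its top is the flat deck, 49 mm up and 5 mm thick, with a rim 8 mm high and 5 mm thick along the back; front and sides are open. Origin: on the cart top below the middle of that front edge (facing the robot). x points back across the deck, away from the robot, y left along the edge, z up.
- drawer (a joint): The drawer under the deck, in m: 0 shut, 0.1 fully open (stop), drawn out towards the robot (rack -x). Starts 94 to 100 mm open, slides with about 2.5 N of friction and stays where left. Open on top, three compartments side by side, divider and wall tops 2 mm below the deck's underside: a part sticking up above the dividers jams under the deck.
- cell_left (a point): Centre of the floor of the left (rack +y) compartment, empty at first; moves with the drawer, 16 mm above the cart. Axes as the rack's. The compartment is 100 mm long (rack x) and 106 mm wide; dividers 4 mm thick, 26 mm high above the floor. With the drawer open by q, this point lies at rack x = 0.05 - q (m), so at 0.1 the compartment begins right at the deck's edge.
- cell_mid (a point): Centre of the floor of the middle compartment (105 mm wide), which already holds the fitting; 109.5 mm from the centres of the outer ones. Axes as the rack's.
- cell_right (a point): Centre of the floor of the right (rack -y) compartment, empty at first. Axes as the rack's.
- drawer_face (a point): Centre of the outer face (facing the robot) of the drawer's flat front panel: 390 mm wide, 36 mm high, 8 mm thick, spanning 10 to 46 mm above the cart; this point is 28 mm above the cart. No handle sticks out. Shut, this face stands 8 mm in front of the deck's front edge.
- puck_center (a point): Centre (half-way up) of the white acetal spacer puck: a plain disc 84 mm across and 22 mm high, lying flat on the deck, about 0.17 kg, loose. Too wide for most grippers.
- anode_center (a point): Centre (half-way up) of the zinc anode: a bare grey metal short cylinder 76 mm across and 20 mm high, dark bolt recess on top, flat on the deck, about 0.64 kg, loose. Puck and anode may stand either way round, one left, one right: each 60 to 125 mm off the rack's middle, its centre 60 to 80 mm behind the deck's front edge.
- fitting_center (a point): Centre (half-way up) of the chrome pressure fitting standing in the drawer's middle compartment: a hexagon 52 mm across its corners with a short round nipple on top, 22 mm high. It stays there and rides along with the drawer.
- puck: The spacer puck; origin at the centre of its underside, z its axis.
- anode: The zinc anode; origin at the centre of its underside, z its axis.
- control_box: Black control box with a red rocker switch on top, 110 x 150 x 79 mm, standing on the cart to the right of the rack. Origin at the centre of its underside. Leave it alone.
- boot: Blue sensor boot, a tapered round sleeve 64 mm across its foot and 90 mm high, standing on the cart to the left of the rack. Origin at the centre of its underside. Leave it alone.
Not all that is in view belongs to the job. Leave any green look-alike of the anode alone. What is shaped like the puck but turquoise is not meant.

How it is judged:
By the outcome, as a careful person would: the job done as asked, in the order asked, and still so for the second after the job is handed in, with the robot touching nothing.
It also fails if it takes over 64 s, if anything falls off the work surface, if the arm or the gripper's body presses on something with over 40 N, if the wrist force passes 120 N, or if a joint passes its speed limit or range.

## Working session

There is one attempt and no reset: what is moved stays moved. The work goes in short steps, Python scripts to look and compute and a tool call to move; the robot and the scene stay as the last step left them, time stands still between calls to the robot, and variables do not carry over. Pictures are saved under pics/ and viewed, and the job is handed in when it is done.

Besides the shell and the picture viewer there is one more tool, called after "Request:" as name([rows], argument=value, ...), one row to a line, values as JSON. jog_arm: Moves the arm, as the interface text tells. Shifts and turns lie within -1 to 1; 1 stands for 0.6 m of shift or 2 pi rad of turn. Its arguments: {"type":"object","properties":{"commands":{"type":"array"},"newtons":{"type":"number"}},"required":["commands"]}

```bash
ls; mkdir -p pics; cat > h.py <<'E'
import numpy as np, cv2
from plant import robot
def K(c):
    f=240/np.tan(np.radians(c['fovy'])/2)
    return np.array([[f,0,c['cx']],[0,f,c['cy']],[0,0,1.]])
def ray(c,uv):
    n=cv2.undistortPoints(np.array([[uv]],float),K(c),np.array(c['distortion'],float))[0,0]
    R=cv2.Rodrigues(np.array(c['rvec'],float))[0]; t=np.array(c['tvec'],float)
    return -R.T@t, R.T@np.array([n[0],n[1],1])
def atz(c,uv,z):
    o,d=ray(c,uv); return o+d*(z-o[2])/d[2]
def proj(c,P):
    return cv2.projectPoints(np.array(P,float).reshape(-1,1,3),np.array(c['rvec'],float),np.array(c['tvec'],float),K(c),np.array(c['distortion'],float))[0][:,0]
def save(c,n):
    cv2.imwrite('pics/'+n,c['pixels'][:,:,::-1])
E
python3 - <<'E'
from h import *
print(robot.read_state())
for n in('scene','top'):
    c=robot.read_camera(n); save(c,n+'0.png'); print(n,{k:c[k] for k in c if k!='pixels'})
    np.save(n+'0.npy',c,allow_pickle=True)
    for o in('rack','drawer','puck','anode','control_box','boot','fitting_center','drawer_face'):
        for r in robot.trace(n,o): print(n,o,round(r['p'],2),np.round(r['uv']),r['pixels'].sum())
E
```

```text
pics
{'t': 0.0, 'q': array([ 1.21761596e+00,  1.31128529e-01,  1.48922873e+00, -2.14818719e-05,
        1.52298795e+00, -8.53851998e-02]), 'dq': array([ 0.00066207,  0.00037487, -0.00010274, -0.00134897,  0.00243795,
       -0.00064294]), 'joint_torque': array([-2.55629842e-03, -5.59853840e+01, -4.91750944e+01,  7.64688570e-02,
        3.59758164e-02, -1.87964097e-04]), 'tool_pos': array([0.15855309, 0.57810973, 0.21763469]), 'orientation': array([-4.19345967e-01, -3.11311459e+00,  2.69401804e-03]), 'force': array([-0.16146202,  0.51461563, -0.33645324]), 'wrist_torque': array([ 0.00669607, -0.03249739, -0.01135705]), 'opening': 0.09260003554396193}
scene {'fovy': 57.931055917624896, 'cx': 318.1994817481595, 'cy': 242.6638597926336, 'distortion': array([-0.10264673,  0.        ,  0.        ,  0.        ,  0.        ]), 'rvec': array([ 0.67216142,  2.62200406, -1.10634728]), 'tvec': array([ 0.57101746, -0.14381668,  1.16660143])}
scene rack 0.63 [341. 245.] 17215
scene rack 0.31 [385. 243.] 4965
scene drawer 0.58 [384. 244.] 4933
scene puck 0.92 [334. 263.] 1266
scene puck 0.84 [258. 
[... 307 characters left out ...]
r_face 0.56 [385. 236.] 4745
top {'fovy': 56.20284642564915, 'cx': 312.2353985875224, 'cy': 235.5022686814926, 'distortion': array([-0.0535433,  0.       ,  0.       ,  0.       ,  0.       ]), 'rvec': array([ 2.11294529, -2.1676042 ,  0.22063164]), 'tvec': array([-0.01478156,  0.64456081,  0.91036891])}
top rack 0.95 [319. 266.] 21491
top rack 0.48 [309. 304.] 375
top drawer 0.98 [320. 308.] 7647
top puck 0.95 [261. 162.] 1043
top puck 0.59 [284. 238.] 1220
top anode 0.81 [441. 244.] 949
top anode 0.68 [361. 250.] 952
top control_box 0.65 [494. 320.] 4099
top boot 0.8 [134. 315.] 769
top boot 0.44 [282. 242.] 1255
top fitting_center 0.75 [312. 301.] 403
top drawer_face 0.71 [320. 307.] 7618
```

View pics/top0.png

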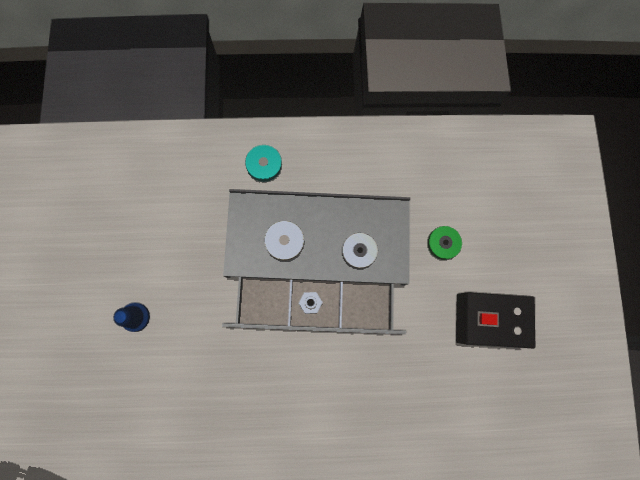

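View pics/scene0.png

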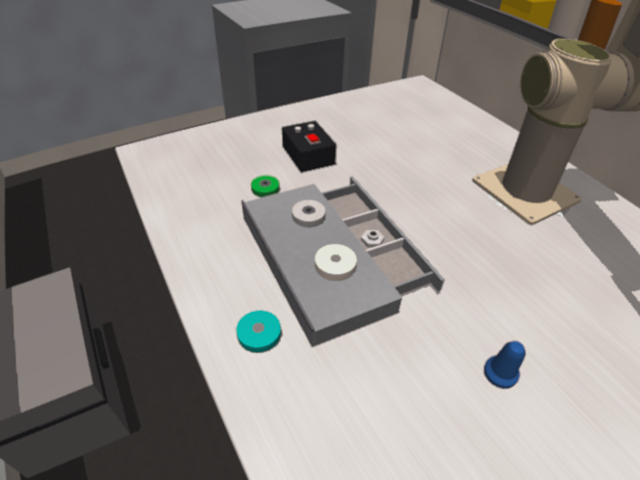

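```bash
python3 - <<'E'
from h import *
c=np.load('top0.npy',allow_pickle=True).item()
im=c['pixels'][180:345,215:420,::-1]
cv2.imwrite('pics/crop0.png',cv2.resize(im,None,fx=3.9,fy=3.6,interpolation=cv2.INTER_CUBIC))
# initial corners
for uv in [(225.5,278),(408.5,285.5),(230,192),(409.5,199)]: print(uv,atz(c,uv,0.049),atz(c,uv,0.057))
g=np.load('scene0.npy',allow_pickle=True).item()
for n,cc in(('top',c),('scene',g)):
    for o in('puck','anode'):
        for r in robot.trace(n,o):
            m=r['pixels'].astype(np.uint8); cs=max(cv2.findContours(m,0,2)[0],key=cv2.contourArea)
            h=(.022 if o=='puck' else .02)
            pts=[atz(cc,p[0],.049+h/2)[:2] for p in cs.astype(float)]
            e,rr=cv2.minEnclosingCircle(np.array(pts,np.float32)); print(n,o,r['p'],np.round(r['uv']),np.round(e,4),rr, atz(cc,r['uv'],.049+h)[:2])
E
```

```text
(225.5, 278) [0.55780568 0.15605396 0.049     ] [0.55709783 0.15473344 0.057     ]
(408.5, 285.5) [ 0.53158269 -0.23541255  0.049     ] [ 0.53109304 -0.23347568  0.057     ]
(230, 192) [0.74734787 0.14735091 0.049     ] [0.74506284 0.14610281 0.057     ]
(409.5, 199) [ 0.72305175 -0.25027789  0.049     ] [ 0.72096889 -0.24821733  0.057     ]
top puck 0.95 [261. 162.] [0.8102 0.0732] 0.04272066429257393 [0.80798659 0.07604597]
top puck 0.59 [284. 238.] [0.6347 0.0279] 0.043505508452653885 [0.63719353 0.02895262]
top anode 0.81 [441. 244.] [ 0.6217 -0.3171] 0.03948485106229782 [ 0.61745337 -0.30645294]
top anode 0.68 [361. 250.] [ 0.6095 -0.1312] 0.03807083144783974 [ 0.60871776 -0.13342313]
scene puck 0.92 [334. 263.] [0.6343 0.0307] 0.052538249641656876 [0.64404432 0.04072225]
scene puck 0.84 [258. 328.] [0.8364 0.1098] 0.044997893273830414 [0.83842408 0.11087281]
scene anode 0.62 [265. 183.] [ 0.6552 -0.2743] 0.04500721022486687 [ 0.65366943 -0.26749292]
scene anode 0.6 [311. 209.] [ 0.6094 -0.1315] 0.04774104431271553 [ 0.602991   -0.12965436]
scene anode 0.28 [332. 263.] [0.6312 0.0298] 0.05183357000350952 [0.64551779 0.03717003]
```

View pics/crop0.png

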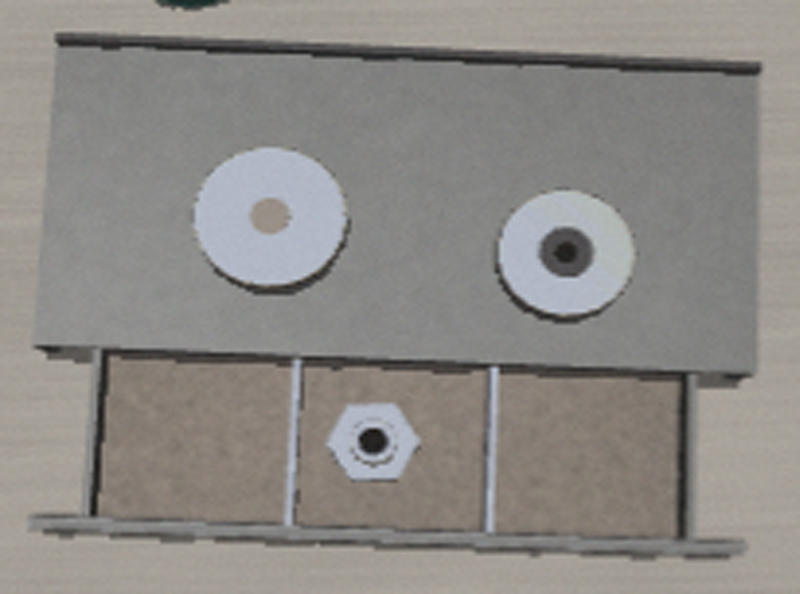

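```bash
cat >> h.py <<'E'
def rackfit(c,uvs,P):
    from scipy.optimize import least_squares
    P=np.array(P,float);uvs=np.array(uvs,float)
    def w(p,P):
        cs,s=np.cos(p[2]),np.sin(p[2]); return np.c_[p[0]+cs*P[:,0]-s*P[:,1],p[1]+s*P[:,0]+cs*P[:,1],P[:,2]]
    r=least_squares(lambda p:(proj(c,w(p,P))-uvs).ravel(),[.545,-.04,-.067])
    return r.x,r.fun.reshape(-1,2)
def w2r(p,X):
    d=np.array(X)[:2]-p[:2]; cs,s=np.cos(p[2]),np.sin(p[2]); return np.array([cs*d[0]+s*d[1],-s*d[0]+cs*d[1]])
def r2w(p,X):
    cs,s=np.cos(p[2]),np.sin(p[2]); return np.array([p[0]+cs*X[0]-s*X[1],p[1]+s*X[0]+cs*X[1]])
E
python3 - <<'E'
from h import *
c=np.load('top0.npy',allow_pickle=True).item()
g=np.load('scene0.npy',allow_pickle=True).item()
uv=[(224.2,276.1),(408.8,283.9),(229.6,189.4),(410.1,197.5)]
P=[(0,.2,.049),(0,-.2,.049),(.19,.2,.057),(.19,-.2,.057)]
p,f=rackfit(c,uv,P); print(p,f); np.save('rack.npy',p)
for n,u,h in(('puck',(284.2,239.6),.022),('anode',(360.1,250),.02)): print(n,w2r(p,atz(c,u,.049+h)),atz(c,u,.049+h))
print('face',w2r(p,atz(c,(222.2,326),.046)),w2r(p,atz(c,(406,332.5),.046)))
print('fitting',w2r(p,atz(c,(310.7,302),.038)))
for u,z in(((134,315),.045),): print('boot',w2r(p,atz(c,u,z)))
# overlay
def W(Q): return [(*r2w(p,q),q[2]) for q in Q]
for n,cc in(('top',c),('scene',g)):
    im=cc['pixels'][:,:,::-1].copy()
    for Q in([(0,.2,.049),(0,-.2,.049),(.19,-.2,.049),(.19,.2,.049)],[(-.1,.195,.046),(-.1,-.195,.046),(-.108,-.195,.046),(-.108,.195,.046)]):
        cv2.polylines(im,[np.int32(np.round(proj(cc,W(Q))*8))],True,(0,0,255),1,cv2.LINE_AA,3)
    y,x=(180,215) if n=='top' else (160,230)
    cv2.imwrite(f'pics/ov_{n}.png',cv2.resize(im[y:y+190,x:x+215],None,fx=3,fy=3,interpolation=cv2.INTER_CUBIC))
E
```

```text
[ 0.54834782 -0.03869003 -0.06737553] [[-0.94367302  0.07634358]
 [ 0.90050059  0.02493815]
 [-0.47705111 -0.1641958 ]
 [ 0.55017102 -0.0513424 ]]
puck [0.08109312 0.07310683] [0.63417884 0.02879137 0.071     ]
anode [ 0.06610837 -0.08875778] [ 0.60833062 -0.13169715  0.069     ]
face [-0.10454665  0.19524249] [-0.10297548 -0.19327163]
fitting [-0.04641461  0.01107526]
boot [-0.09022353  0.38383439]
```

View pics/ov_top.png

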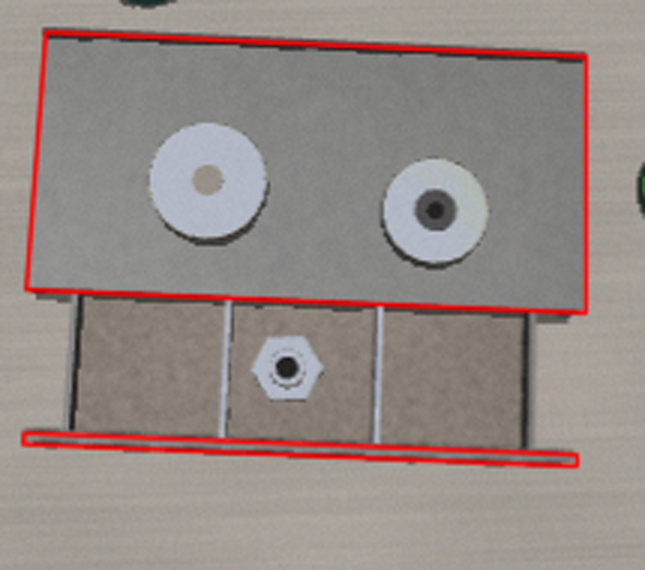

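View pics/ov_scene.png

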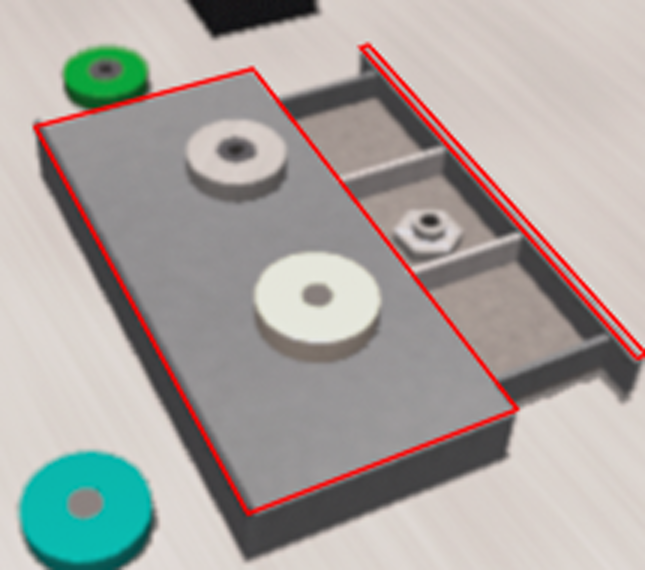

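Look-alikes: white disc at (284,240) is the puck, against the turquoise one at (263,162). The grey disc with a dark recess at (360,250) is the anode, against the green one at (445,243). The close crop confirms the two on the deck are the right ones. I'll move to above the gap between them.

Request:
jog_arm([
  [[0.7,-0.9,0],[0,0,-0.218],0],
  [[0.7,-0.9,0],[0,0,-0.218],0],
  [[0.7,-0.9,0],[0,0,-0.218],0],
  [[0.7,-0.9,0],[0,0,-0.218],0],
  [[0.7,-0.9,0],[0,0,-0.218],0],
  [[0.7,-0.9,0],[0,0,-0.218],0],
  [[0.7,-0.9,0],[0,0,-0.218],0],
  [[0.7,-0.9,0],[0,0,-0.218],0],
  [[0.7,-0.9,0],[0,0,-0.218],0],
  [[0.7,-0.9,0],[0,0,-0.218],0],
])

```text
t: 2.35
tool_pos: [0.5436, 0.0834, 0.219]
orientation: [2.294, 2.146, 0.001]
force: [1.2, 0.7, 0.5]
opening: 0.0465
```

Request:
jog_arm([
  [[0.1415,-0.2292,0],[0,0,0],0],
  [[0.1415,-0.2292,0],[0,0,0],0],
  [[0.1415,-0.2292,0],[0,0,0],0],
  [[0.1415,-0.2292,-0.1],[0,0,0],0],
  [[0.1415,-0.2292,-0.2],[0,0,0],0],
  [[0.1415,-0.2292,-0.2],[0,0,0],0],
])

```text
t: 3.1
tool_pos: [0.6236, -0.0535, 0.0927]
orientation: [-2.288, -2.139, 0.01]
force: [-0.4, -0.4, 0.1]
opening: 0.0466
```

```bash
python3 - <<'E'
from h import *
p=np.load('rack.npy')
s=robot.read_state(); print(s['tool_pos'],s['orientation'],s['force'],w2r(p,s['tool_pos']))
c=robot.read_camera('top'); save(c,'t1.png'); c=robot.read_camera('scene'); save(c,'s1.png')
E
```

```text
[ 0.62364178 -0.05347809  0.09269562] [-2.28821235 -2.13938658  0.01007896] [-0.37907572 -0.42754199  0.06716483] [ 0.07611874 -0.00968537]
```

View pics/s1.png

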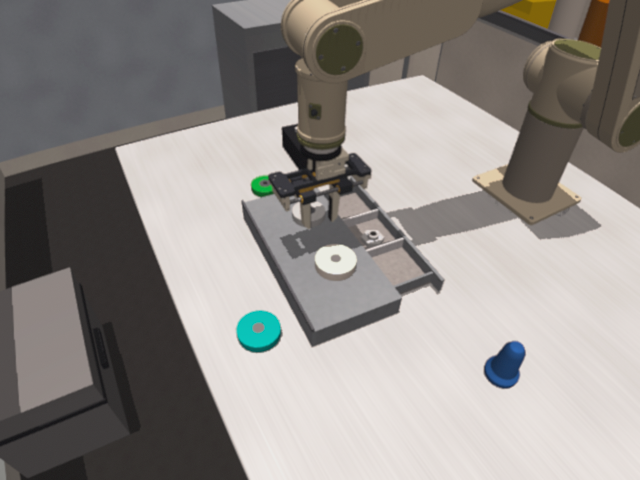

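The image shows the fingers at about (320,205), in the gap between the anode and the puck. Now I'll lower slowly.

Request:
jog_arm([
  [[0.005,0,-0.03],[0,0,0],0],
  [[0.008,0,-0.055],[0,0,0],0],
  [[0.008,0,-0.055],[0,0,0],0],
])

```text
t: 3.58
tool_pos: [0.6327, -0.0538, 0.0658]
orientation: [-2.293, -2.145, 0.001]
force: [0.3, -0.1, 0.4]
opening: 0.0463
```

```bash
python3 - <<'E'
from h import *
p=np.load('rack.npy')
s=robot.read_state(); print(s['t'],s['tool_pos'],s['orientation'],s['force'],w2r(p,s['tool_pos']))
E
```

```text
3.575 [ 0.63273932 -0.05376921  0.06583625] [-2.29316359e+00 -2.14539438e+00  8.68494930e-04] [ 0.29780218 -0.06283951  0.36835839] [ 0.08521523 -0.00936334]
```

Request:
jog_arm([
  [[-0.006,0,-0.0165],[0,0,0],0],
  [[-0.005,0.025,-0.0165],[0,0,0],0],
  [[-0.003,0.045,-0.0165],[0,0,0],0],
  [[-0.002,0.06,-0.0165],[0,0,0],0],
  [[-0.001,0.075,-0.0165],[0,0,0],0],
  [[0,0.09,-0.0165],[0,0,0],0],
  [[0.001,0.102,-0.0165],[0,0,0],0],
  [[0.001,0.112,-0.0165],[0,0,0],0],
  [[0.002,0.12,-0.0165],[0,0,0],0],
  [[0.002,0.12,-0.0165],[0,0,0],0],
])

```text
t: 4.82
tool_pos: [0.634, 0.0187, 0.0559]
orientation: [-2.293, -2.146, 0.0]
force: [-0.6, 0.4, -0.2]
opening: 0.0466
```

```bash
cat >> h.py <<'E'
def look(tag):
    p=np.load('rack.npy'); s=robot.read_state(); print(s['t'],s['tool_pos'].round(4),s['force'].round(1),'rack',w2r(p,s['tool_pos']).round(4))
    for n in('top','scene'):
        c=robot.read_camera(n); save(c,f'{n}_{tag}.png')
        im=c['pixels'][:,:,::-1]; y,x=(170,205) if n=='top' else (140,220)
        cv2.imwrite(f'pics/z_{n}_{tag}.png',cv2.resize(im[y:y+190,x:x+250],None,fx=3.1,fy=3.1,interpolation=cv2.INTER_CUBIC))
E
python3 - <<'E'
from h import *
look('2')
E
```

```text
4.825 [0.634  0.0187 0.0559] [-0.6  0.4 -0.2] rack [0.0816 0.063 ]
```

View pics/z_top_2.png

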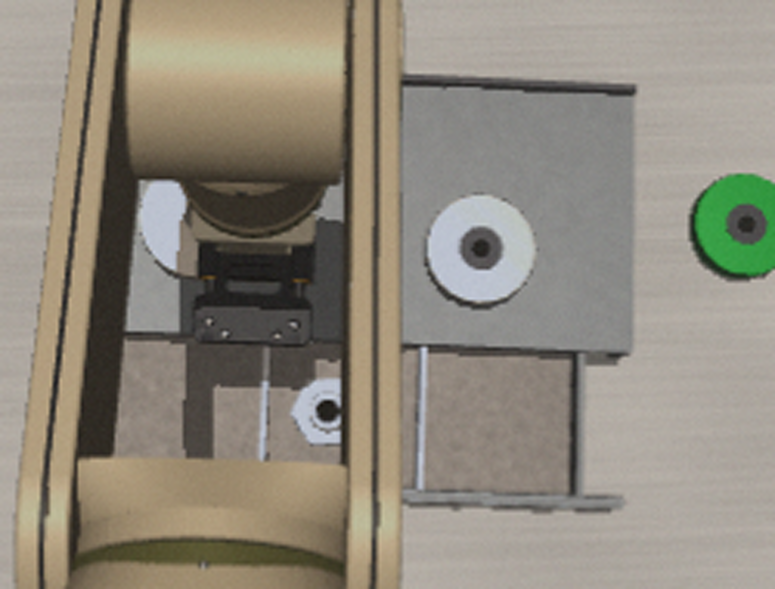

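View pics/z_scene_2.png

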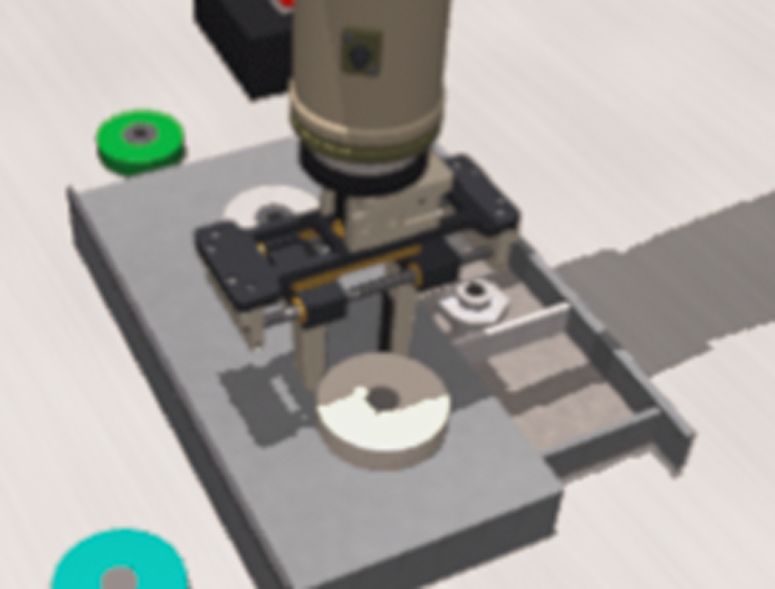

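```bash
python3 - <<'E'
from h import *
p=np.load('rack.npy'); c=np.load('scene0.npy',allow_pickle=True).item()
for z in((382,398),(383,400)): print(w2r(p,atz(c,(220+z[0]/3.1,140+z[1]/3.1),.071)))
# consistency, initial frame: 
print(w2r(p,atz(c,(230+317/3,160+294/3),.071)), w2r(p,atz(c,(230+236/3,160+149/3),.069)))
E
```

```text
[0.08011597 0.10666973]
[0.08033937 0.1084456 ]
[0.0807498  0.07542988] [ 0.06631993 -0.08624434]
```

Request:
jog_arm([
  [[0.0005,0.0067,0],[0,0,0],0],
  [[0.0005,0.0067,0],[0,0,0],0],
  [[-0.003,-0.05,0],[0,0,0],0],
  [[-0.0364,-0.12,0],[0,0,0],0],
  [[-0.0364,-0.153,0],[0,0,0],0],
  [[-0.038,-0.17,0],[0,0,0],0],
  [[-0.039,-0.188,0],[0,0,0],0],
  [[-0.04,-0.203,0],[0,0,0],0],
  [[-0.041,-0.214,0],[0,0,0],0],
  [[-0.041,-0.221,0],[0,0,0],0],
])

```text
t: 6.18
tool_pos: [0.6092, -0.1138, 0.0557]
orientation: [-2.292, -2.145, 0.0]
force: [0.4, 5.3, 1.7]
opening: 0.0464
```

```bash
python3 - <<'E'
from h import *
look('3')
E
```

```text
6.175 [ 0.6092 -0.1138  0.0557] [0.4 5.3 1.7] rack [ 0.0658 -0.0709]
```

View pics/z_top_3.png

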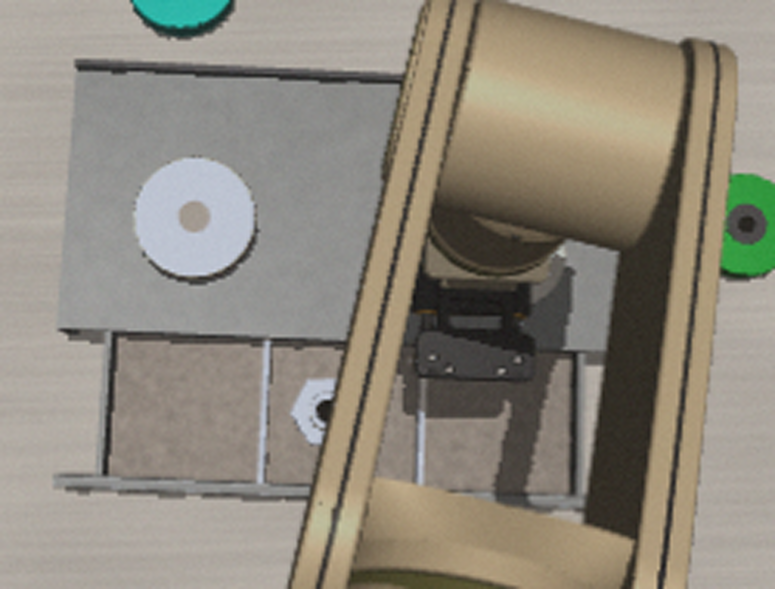

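View pics/z_scene_3.png

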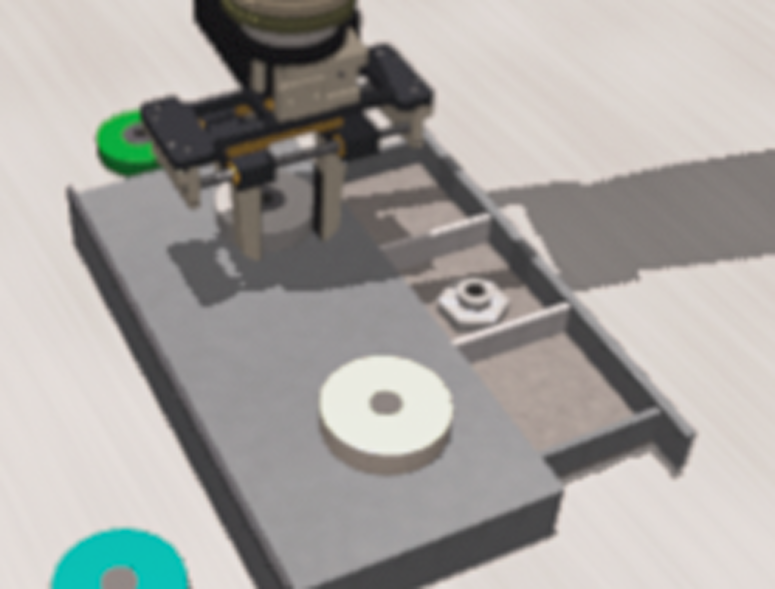

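Request:
jog_arm([
  [[0.001,0.02,0],[0,0,0],0],
  [[0.001,0.02,0.1],[0,0,0],0],
  [[0.03,0,0.1],[0,0,0.03],0],
  [[0.1025,-0.0715,0.1],[0,0,0.06],0],
  [[0.1025,-0.0715,0.1],[0,0,0.09],0],
  [[0.1025,-0.0715,0.1],[0,0,0.12],0],
  [[0.1025,-0.0715,0.1],[0,0,0.15],0],
  [[0.1025,-0.0715,0.1],[0,0,0.18],0],
  [[0.1025,-0.0715,0.1],[0,0,0.21],0],
  [[0.1025,-0.0715,0.1],[0,0,0.25],0],
])

```text
t: 7.52
tool_pos: [0.6706, -0.1568, 0.1155]
orientation: [-0.205, -3.134, 0.004]
force: [0.1, -0.3, -0.9]
opening: 0.0463
```

```bash
python3 - <<'E'
from h import *
look('4')
p=np.load('rack.npy'); c=np.load('top0.npy',allow_pickle=True).item()
print(w2r(p,atz(c,(267.6,239.7),.071)))
s=robot.read_state(); print(s['orientation'],s['q'])
E
```

```text
7.525 [ 0.6706 -0.1568  0.1155] [ 0.1 -0.3 -0.9] rack [ 0.1299 -0.1096]
[0.07933563 0.10817568]
[-0.21111257 -3.13317805  0.00361473] [-0.30274654  0.43028637  1.32228697 -0.00258611  1.38975494 -1.73852029]
```

View pics/z_scene_4.png

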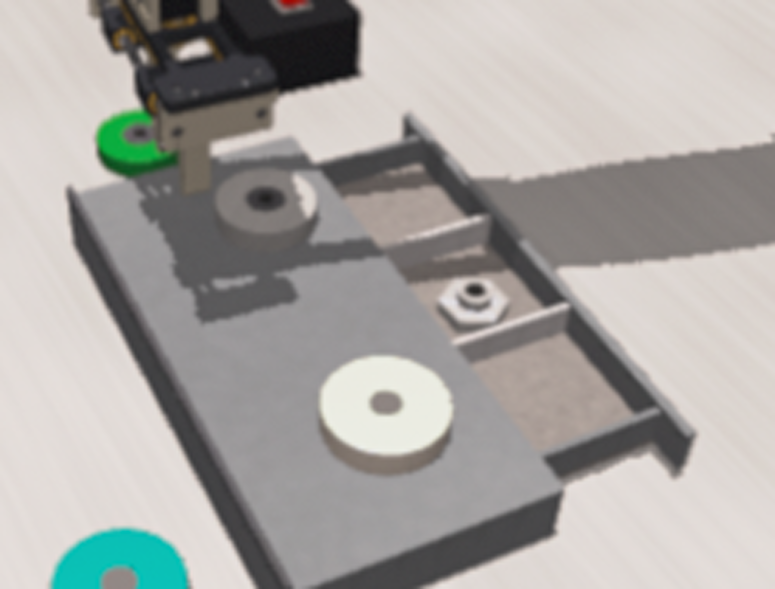

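View pics/z_top_4.png

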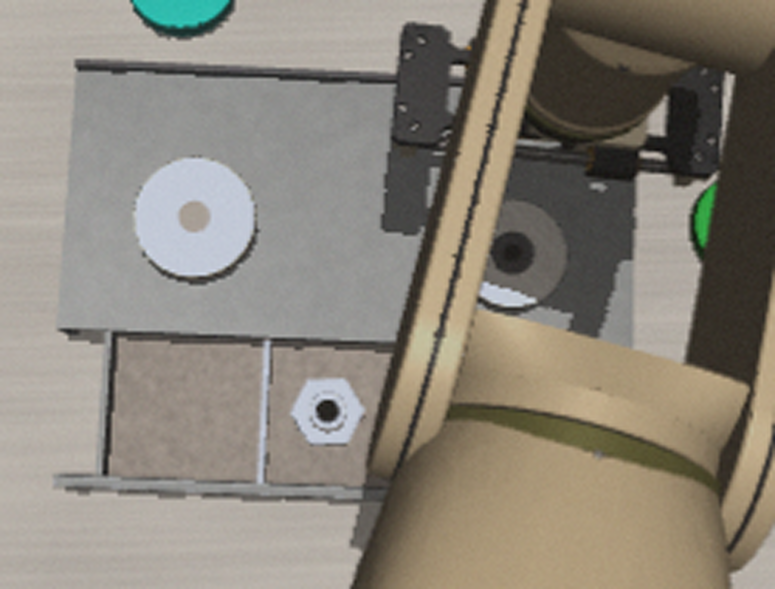

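Request:
jog_arm([
  [[0,0,-0.06],[0,0,0.01],0],
  [[0,0,-0.1],[0,0,0.01],0],
  [[-0.04,0.0027,-0.1],[0,0,0.01],0],
  [[-0.06,0.004,-0.1],[0,0,0.01],0],
  [[-0.08,0.0054,-0.1],[0,0,0.01],0],
  [[-0.1,0.0067,-0.1],[0,0,0.01],0],
  [[-0.12,0.0081,-0.1],[0,0,0.01],0],
  [[-0.135,0.0091,-0.1],[0,0,0.01],0],
  [[-0.1413,0.0095,-0.1],[0,0,0.01],0],
])

```text
t: 8.75
tool_pos: [0.586, -0.1513, 0.0562]
orientation: [0.113, 3.139, -0.004]
force: [3.6, 0.1, 1.0]
opening: 0.0471
```

```bash
python3 - <<'E'
from h import *
look('5')
s=robot.read_state(); print(s['orientation'])
E
```

```text
8.75 [ 0.586  -0.1513  0.0562] [3.6 0.1 1. ] rack [ 0.0451 -0.1098]
[-0.1130545  -3.13907273  0.00409798]
```

View pics/z_scene_5.png

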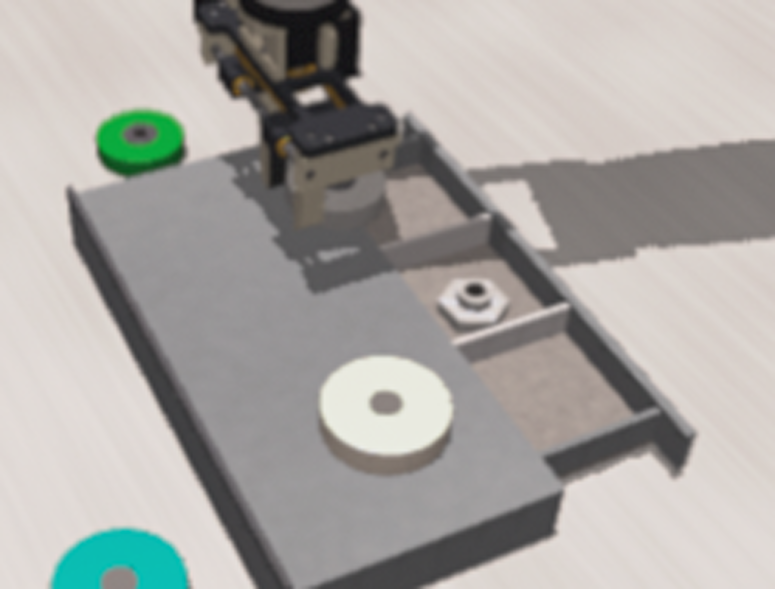

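View pics/z_top_5.png

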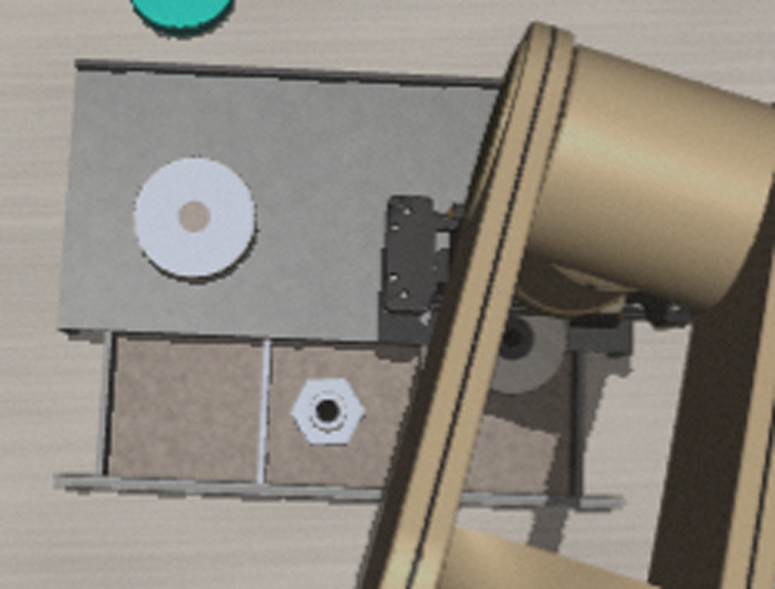

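Request:
jog_arm([
  [[-0.02,0.0013,0],[0,0,0],0],
  [[-0.04,0.0027,0],[0,0,0],0],
  [[-0.0565,0.0038,0],[0,0,0],0],
  [[-0.07,0.0047,0],[0,0,0],0],
  [[-0.0815,0.0055,0],[0,0,0],0],
  [[-0.0915,0.0061,0],[0,0,0],0],
  [[-0.096,0.0064,0],[0,0,0],0],
  [[-0.096,0.0064,0],[0,0,0],0],
])

```text
t: 9.85
tool_pos: [0.5279, -0.1474, 0.0558]
orientation: [-0.113, -3.139, 0.004]
force: [3.2, -0.2, -1.0]
opening: 0.0465
```

```bash
python3 - <<'E'
from h import *
look('6')
E
```

```text
9.85 [ 0.5279 -0.1474  0.0558] [ 3.2 -0.2 -1. ] rack [-0.0131 -0.1098]
```

View pics/z_scene_6.png

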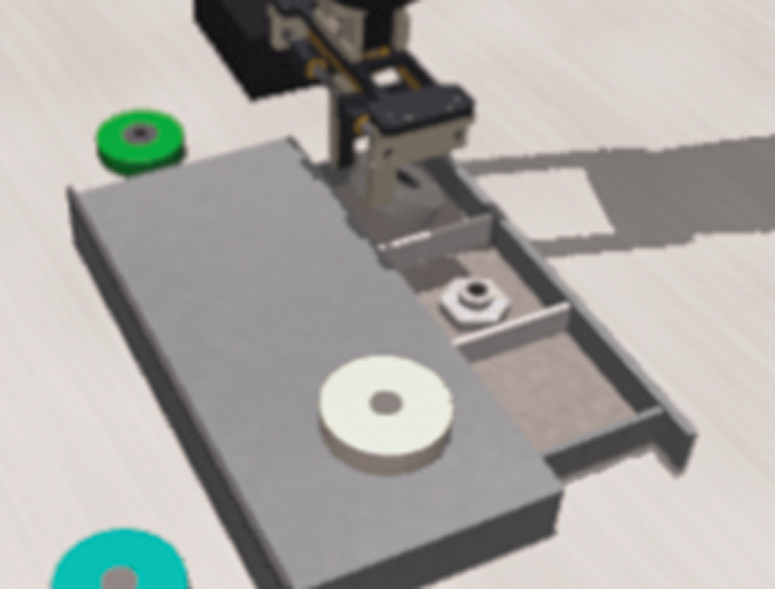

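View pics/z_top_6.png

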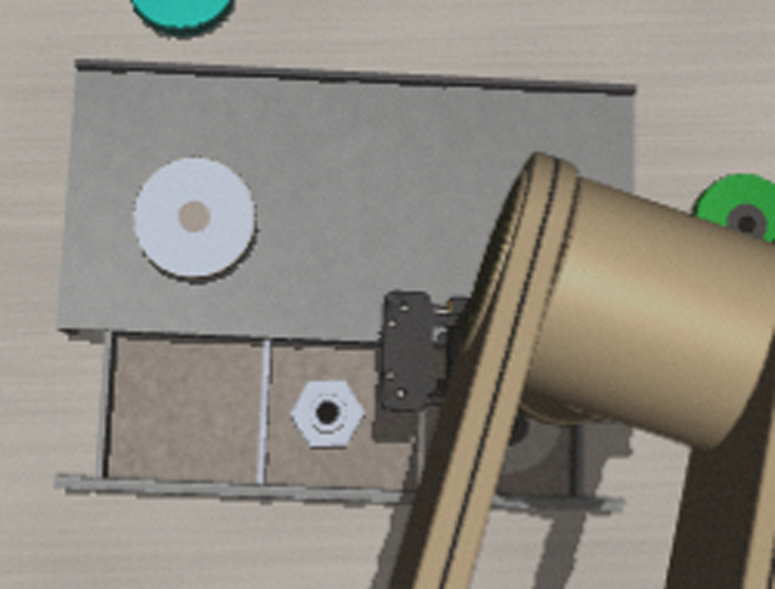

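Request:
jog_arm([
  [[0,0,0.03],[0,0,0],0],
  [[0,0,0.1],[0,0,0],0],
  [[0.08,-0.005,0.12],[0,0,0],0],
  [[0.16,-0.01,0.12],[0,0,0],0],
  [[0.16,-0.01,0.12],[0,0,0],0],
])

```text
t: 10.58
tool_pos: [0.6256, -0.1533, 0.1274]
orientation: [-0.112, -3.137, 0.003]
force: [-0.4, 0.7, -0.1]
opening: 0.0464
```

```bash
python3 - <<'E'
from h import *
look('7')
E
```

```text
10.575 [ 0.6256 -0.1533  0.1274] [-0.4  0.7 -0.1] rack [ 0.0848 -0.1091]
```

View pics/z_scene_7.png

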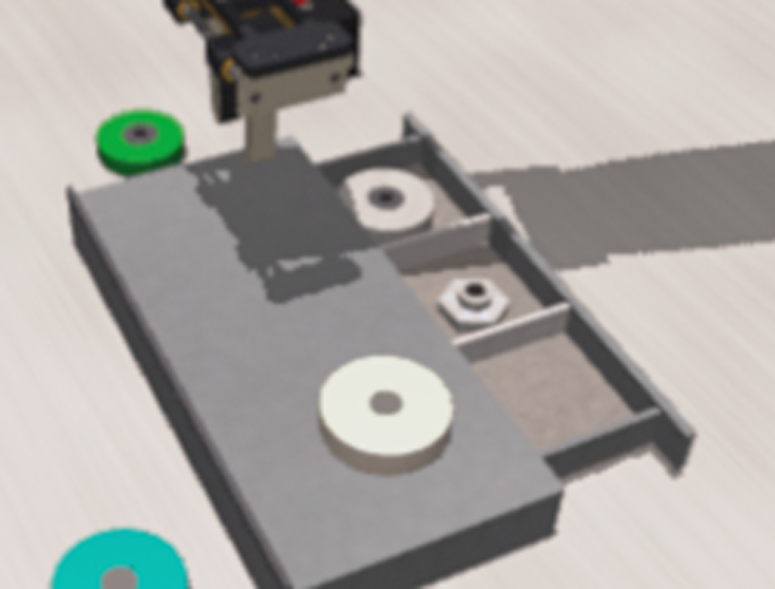

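View pics/z_top_7.png

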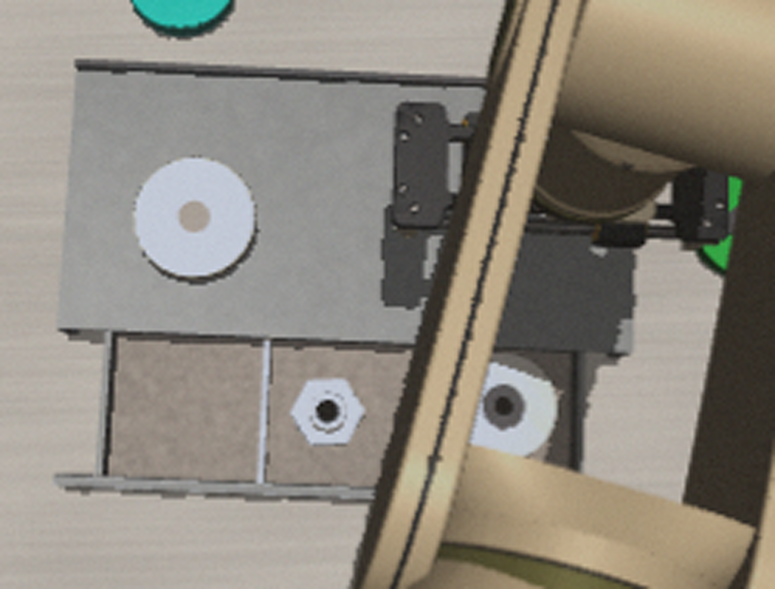

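The anode lies flat in the right compartment, at about (503,406) in the top zoom. Next is the puck.

Request:
jog_arm([
  [[0.1245,0.1,0],[0,0,0],0],
  [[0.1245,0.18,0],[0,0,0],0],
  [[0.1245,0.27,0],[0,0,0],0],
  [[0.1245,0.3543,0],[0,0,0],0],
  [[0.1245,0.3543,0],[0,0,0],0],
  [[0.1245,0.3543,0],[0,0,0],0],
  [[0.1245,0.3543,-0.06],[0,0,0],0],
  [[0.1245,0.3543,-0.119],[0,0,0],0],
  [[0.1245,0.3543,-0.119],[0,0,0],0],
])

```text
t: 11.8
tool_pos: [0.695, 0.0571, 0.0526]
orientation: [-0.116, -3.129, 0.005]
force: [0.7, -0.2, 0.1]
opening: 0.0464
```

```bash
python3 - <<'E'
from h import *
look('8')
print(robot.read_state()['orientation'])
E
```

```text
11.8 [0.695  0.0571 0.0526] [ 0.7 -0.2  0.1] rack [0.1399 0.1054]
[-0.11511969 -3.13684641  0.00386217]
```

View pics/z_scene_8.png

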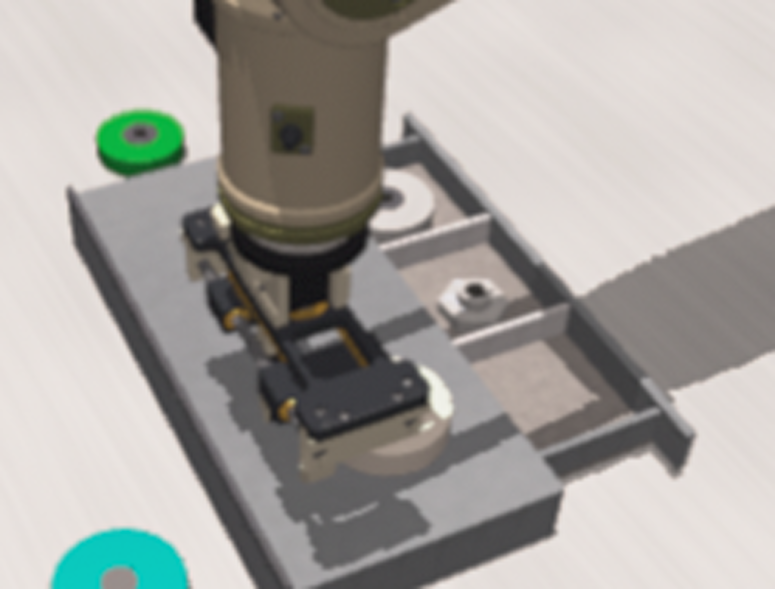

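View pics/z_top_8.png

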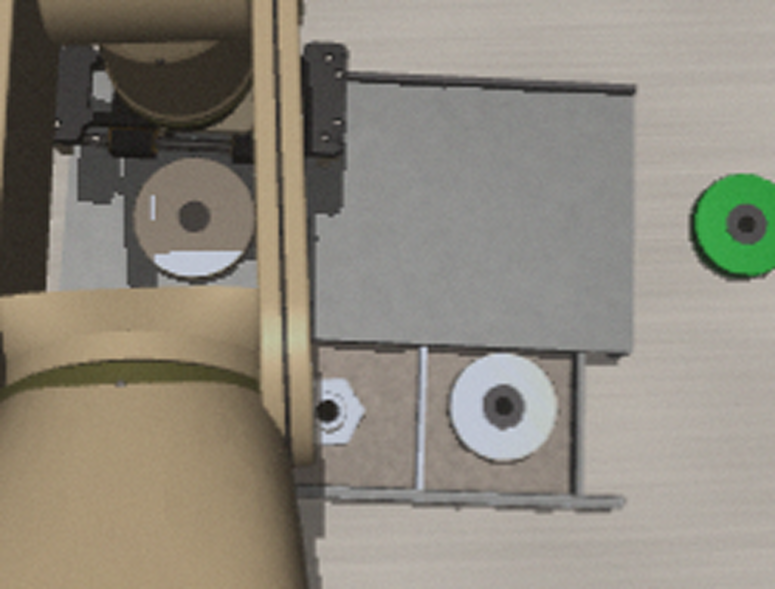

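```bash
python3 - <<'E'
from h import *
s=robot.read_state(); print(s['t'],s['tool_pos'],w2r(np.load('rack.npy'),s['tool_pos']))
E
```

```text
11.9 [0.69838311 0.05782026 0.05738274] [0.14319737 0.10639238]
```

Request:
jog_arm([
  [[-0.03,0.0063,-0.002],[0,0,0],0],
  [[-0.05,0.0077,-0.002],[0,0,0],0],
  [[-0.07,0.009,-0.002],[0,0,0],0],
  [[-0.09,0.0104,-0.002],[0,0,0],0],
  [[-0.11,0.0117,-0.002],[0,0,0],0],
  [[-0.13,0.0131,-0.002],[0,0,0],0],
  [[-0.1465,0.0142,-0.002],[0,0,0],0],
  [[-0.1565,0.0149,-0.002],[0,0,0],0],
  [[-0.16,0.0151,-0.002],[0,0,0],0],
])

```text
t: 13.02
tool_pos: [0.6022, 0.0669, 0.0564]
orientation: [-0.115, -3.137, 0.004]
force: [2.3, 0.5, 1.9]
opening: 0.0464
```

```bash
python3 - <<'E'
from h import *
look('9')
E
```

```text
13.025 [0.6022 0.0669 0.0564] [2.3 0.5 1.9] rack [0.0467 0.109 ]
```

View pics/z_scene_9.png

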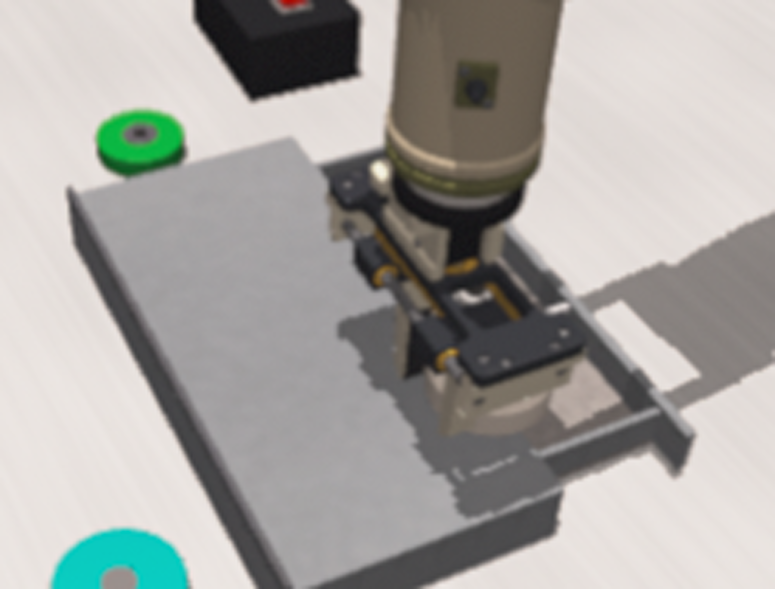

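View pics/z_top_9.png

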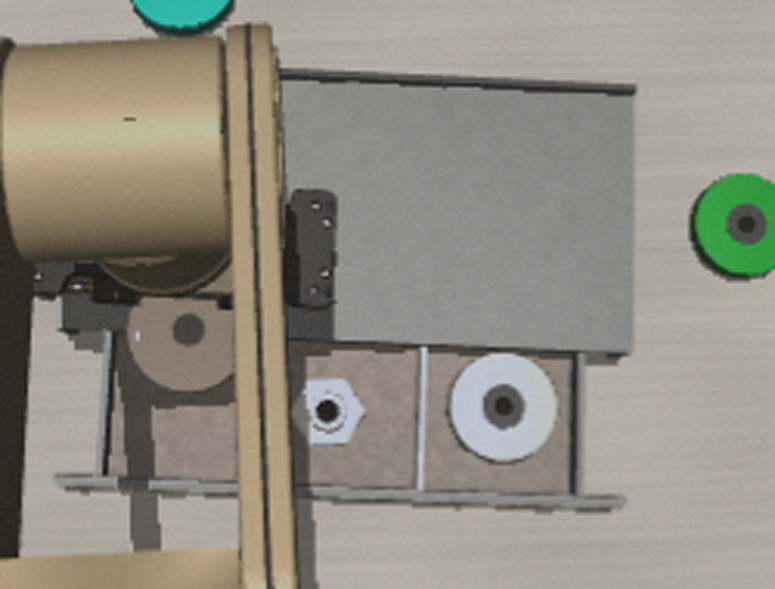

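Request:
jog_arm([
  [[-0.02,0.0013,0],[0,0,0],0],
  [[-0.04,0.0027,0],[0,0,0],0],
  [[-0.0565,0.0038,0],[0,0,0],0],
  [[-0.07,0.0047,0],[0,0,0],0],
  [[-0.0815,0.0055,0],[0,0,0],0],
  [[-0.0915,0.0061,0],[0,0,0],0],
  [[-0.096,0.0064,0],[0,0,0],0],
  [[-0.096,0.0064,0],[0,0,0],0],
])

```text
t: 14.12
tool_pos: [0.5445, 0.0708, 0.0561]
orientation: [-0.115, -3.137, 0.004]
force: [0.2, 0.5, -0.4]
opening: 0.0463
```

```bash
python3 - <<'E'
from h import *
look('10')
E
```

```text
14.125 [0.5445 0.0708 0.0561] [ 0.2  0.5 -0.4] rack [-0.0112  0.109 ]
```

View pics/z_scene_10.png

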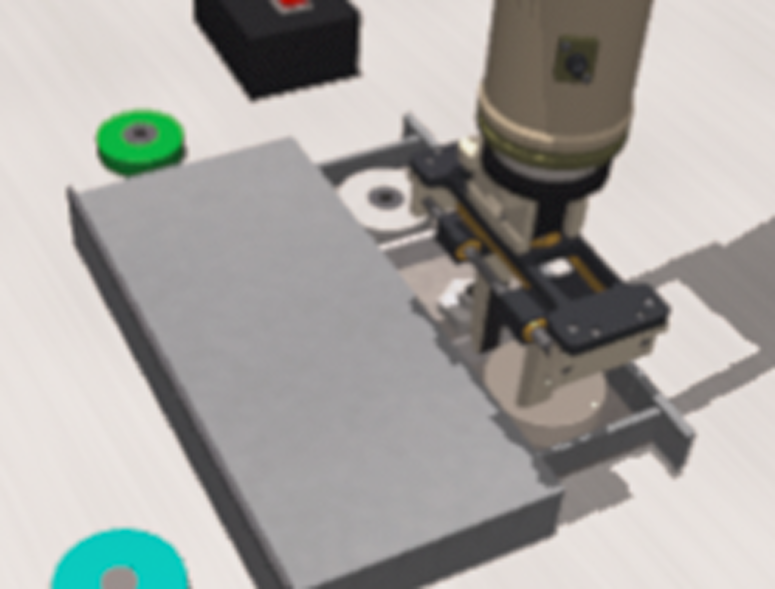

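View pics/z_top_10.png

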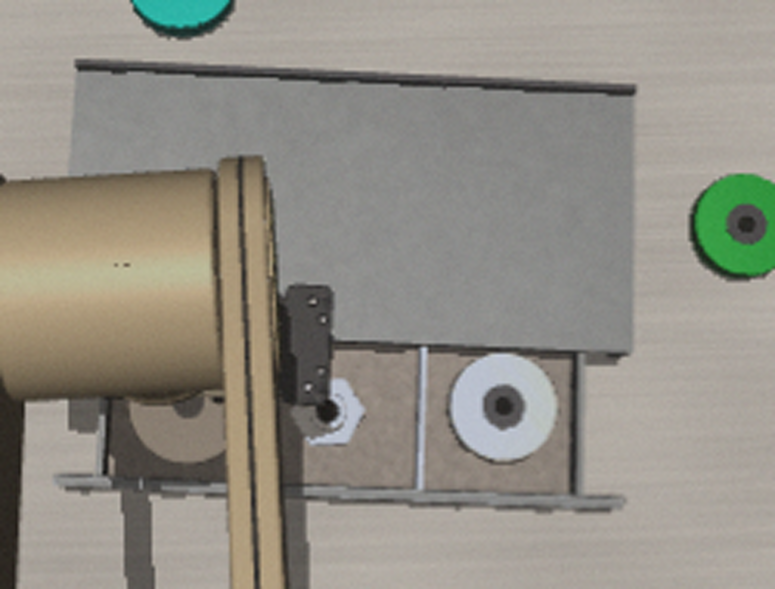

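Request:
jog_arm([
  [[0,0,0.05],[0,0,0],0],
  [[0,0,0.125],[0,0,0],0],
  [[-0.08,-0.06,0.125],[0,0,0],1],
  [[-0.16,-0.12,0.125],[0,0,0],1],
  [[-0.2263,-0.1668,0.125],[0,0,0],1],
  [[-0.2263,-0.1668,0.125],[0,0,0],1],
  [[-0.2263,-0.1668,0.125],[0,0,0],1],
])

```text
t: 15.1
tool_pos: [0.4098, -0.0294, 0.1318]
orientation: [-0.116, -3.138, 0.004]
force: [-0.5, 0.6, 0.1]
opening: 0.0019
```

```bash
python3 - <<'E'
from h import *
look('11')
s=robot.read_state(); print(s['t'],s['tool_pos'],w2r(np.load('rack.npy'),s['tool_pos']),s['q'],s['opening'])
E
```

```text
15.1 [ 0.4098 -0.0294  0.1318] [-0.5  0.6  0.1] rack [-1.388e-01 -1.000e-04]
15.2 [ 0.40998369 -0.02899139  0.13156619] [-0.13870315  0.00036133] [-0.19306357 -0.34832599  2.0922544  -0.00266363  1.39926203 -1.69061419] 0.00044365594917863645
```

View pics/z_scene_11.png

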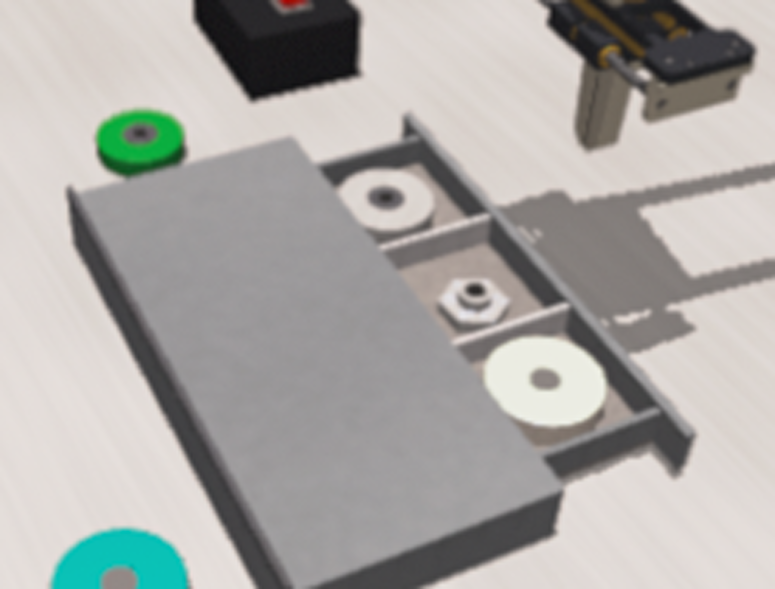

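View pics/z_top_11.png

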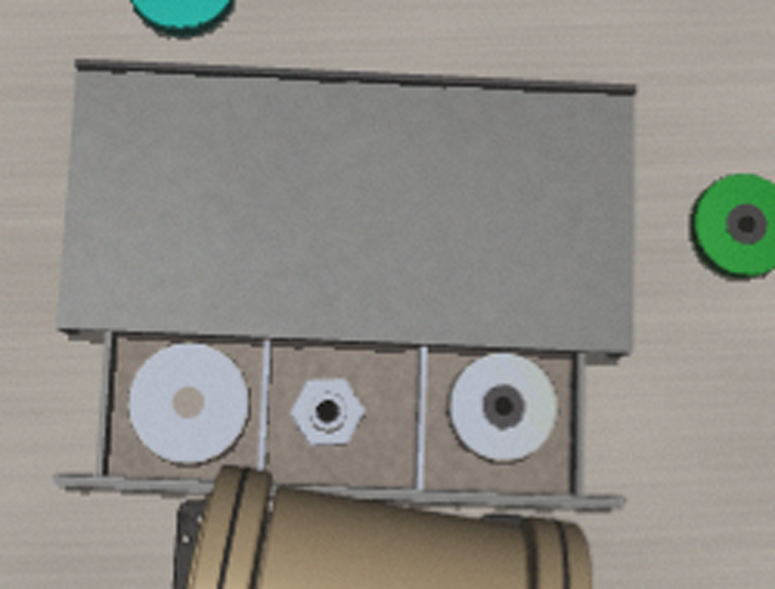

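```bash
python3 - <<'E'
from h import *
p=np.load('rack.npy'); T=np.load('top0.npy',allow_pickle=True).item();S=np.load('scene0.npy',allow_pickle=True).item()
for n,u,v,h in(('puck',(188.5,402),(545,379),.022),('anode',(503,406),(386,197),.02)):
    a=w2r(p,atz(T,(205+u[0]/3.1,170+u[1]/3.1),.016+h)); 
    for z in (.016+h,.016+h+.008): print(n,z,a,w2r(p,atz(S,(220+v[0]/3.1,140+v[1]/3.1),z)))
# outline: project expected flat top circle onto images
for n,cam in(('top',T),('scene',S)):
    im=cv2.imread(f'pics/{n}_11.png'); 
    for ctr,r,z in((None,.042,.038),(None,.038,.036)):
        u=(188.5,402) if r==.042 else (503,406); v=(545,379) if r==.042 else (386,197)
        ctr=atz(T,(205+u[0]/3.1,170+u[1]/3.1),z) if n=='top' else atz(S,(220+v[0]/3.1,140+v[1]/3.1),z)
        th=np.linspace(0,2*np.pi,60); P=np.c_[ctr[0]+r*np.cos(th),ctr[1]+r*np.sin(th),0*th+z]
        cv2.polylines(im,[np.int32(np.round(proj(cam,P)*8))],True,(0,0,255),1,cv2.LINE_AA,3)
    y,x=(260,225) if n=='top' else (180,310)
    cv2.imwrite(f'pics/fl_{n}.png',cv2.resize(im[y:y+110,x:x+190],None,fx=4.2,fy=4.2,interpolation=cv2.INTER_CUBIC)[:600,:800])
E
```

```text
puck 0.038 [-0.0454481   0.10737617] [-0.04499749  0.11081033]
puck 0.046 [-0.0454481   0.10737617] [-0.03976975  0.11677236]
anode 0.036000000000000004 [-0.03932764 -0.11085523] [-0.03933731 -0.10844911]
anode 0.044000000000000004 [-0.03932764 -0.11085523] [-0.03419438 -0.09983625]
```

View pics/fl_top.png

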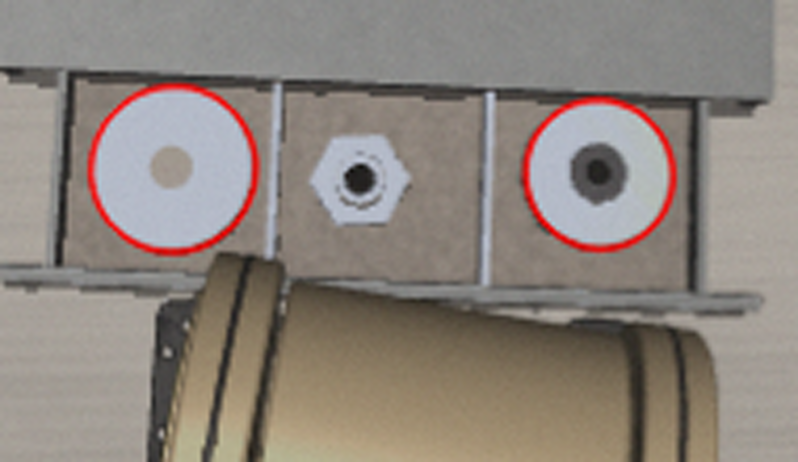

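View pics/fl_scene.png

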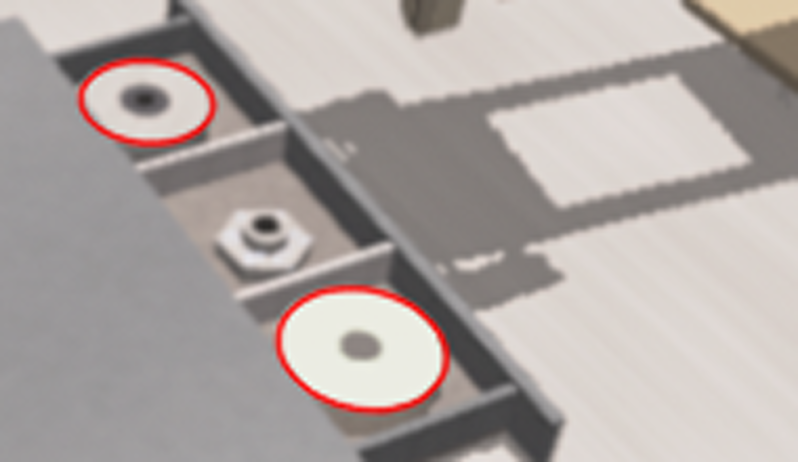

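Request:
jog_arm([
  [[0,0,-0.08],[0,0,0],1],
  [[0,0,-0.15],[0,0,0],1],
  [[0,0,-0.1727],[0,0,0],1],
  [[0.02,-0.0013,-0.1727],[0,0,0],1],
  [[0.04,-0.0027,-0.1727],[0,0,0],1],
  [[0.055,-0.0037,-0.1727],[0,0,0],1],
  [[0.07,-0.0047,-0.1727],[0,0,0],1],
  [[0.085,-0.0057,-0.1727],[0,0,0],1],
  [[0.1,-0.0067,-0.1727],[0,0,0],1],
  [[0.115,-0.0078,-0.1727],[0,0,0],1],
])

```text
t: 16.45
tool_pos: [0.4796, -0.0337, 0.028]
orientation: [-0.114, -3.138, 0.004]
force: [-3.6, 0.3, 2.2]
opening: 0.0005
```

```bash
python3 - <<'E'
from h import *
look('12')
s=robot.read_state(); print(s['t'],s['tool_pos'],w2r(np.load('rack.npy'),s['tool_pos']))
E
```

```text
16.45 [ 0.4796 -0.0337  0.028 ] [-3.6  0.3  2.2] rack [-0.069   0.0003]
16.55 [ 0.48041243 -0.03390298  0.02823573] [-0.06810354  0.00020247]
```

View pics/z_scene_12.png

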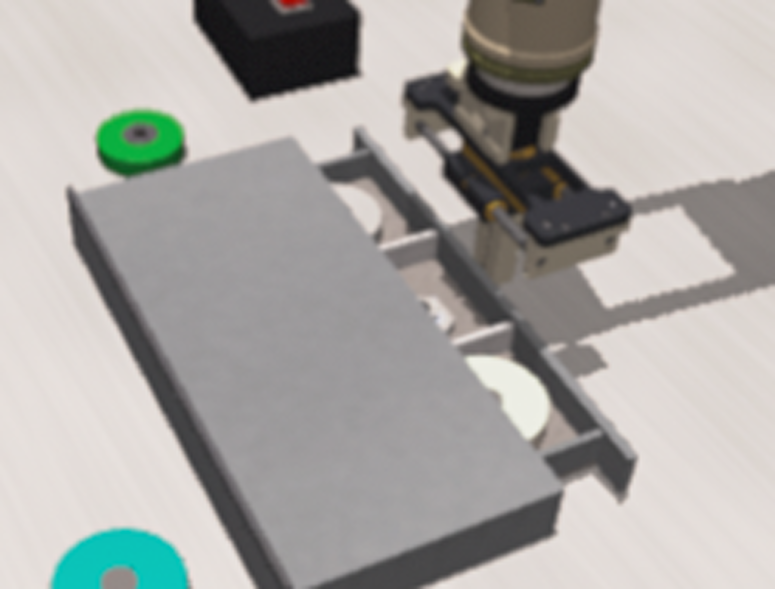

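Request:
jog_arm([
  [[0.015,-0.001,0],[0,0,0],1],
  [[0.03,-0.002,0],[0,0,0],1],
  [[0.045,-0.003,0],[0,0,0],1],
  [[0.057,-0.0038,0],[0,0,0],1],
  [[0.067,-0.0045,0],[0,0,0],1],
  [[0.075,-0.005,0],[0,0,0],1],
  [[0.08,-0.0054,0],[0,0,0],1],
  [[0.08,-0.0054,0],[0,0,0],1],
])

```text
t: 17.55
tool_pos: [0.5291, -0.0372, 0.0286]
orientation: [0.114, 3.139, -0.004]
force: [-0.4, -0.2, -0.4]
opening: 0.0004
```

```bash
python3 - <<'E'
from h import *
look('13')
s=robot.read_state(); print(s['t'],s['tool_pos'],w2r(np.load('rack.npy'),s['tool_pos']))
E
```

```text
17.55 [ 0.5291 -0.0372  0.0286] [-0.4 -0.2 -0.4] rack [-0.0193  0.0002]
17.65 [ 0.52910796 -0.03720534  0.02877037] [-0.01929615  0.00018601]
```

View pics/z_scene_13.png

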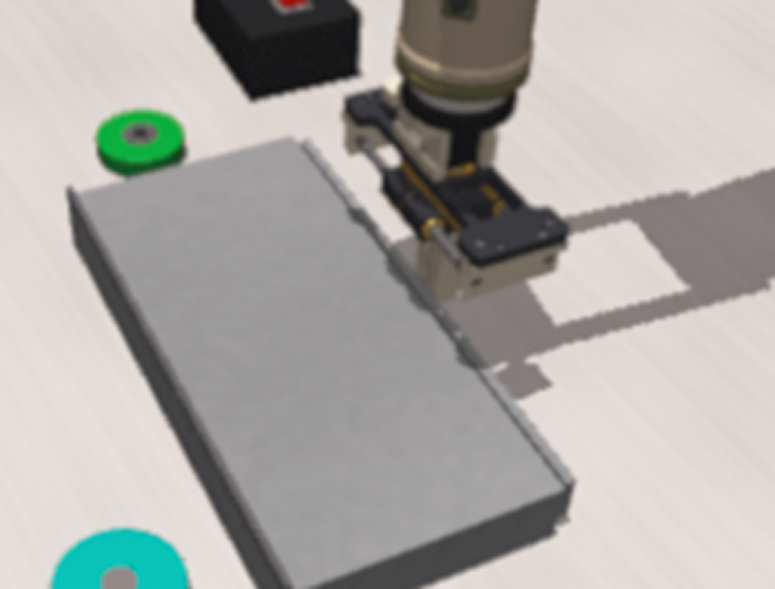

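Request:
jog_arm([
  [[0.0025,-0.0002,0],[0,0,0],1],
  [[0.004,-0.0003,0],[0,0,0],1],
  [[0.005,-0.0003,0],[0,0,0],1],
  [[0.005,-0.0003,0],[0,0,0],1],
])

```text
t: 18.15
tool_pos: [0.5322, -0.0374, 0.0288]
orientation: [0.114, 3.138, -0.004]
force: [-1.7, 0.7, -0.5]
opening: 0.0004
```

Request:
jog_arm([
  [[0.001,0,0],[0,0,0],1],
  [[0.0017,0,0],[0,0,0],1],
  [[0.0017,0,0],[0,0,0],1],
])

```text
t: 18.52
tool_pos: [0.5332, -0.0375, 0.0288]
orientation: [0.114, 3.138, -0.004]
force: [-1.6, -1.2, 0.3]
opening: 0.0003
```

Request:
jog_arm([
  [[0.001,0,0],[0,0,0],1],
  [[0.0017,0,0],[0,0,0],1],
  [[0.0017,0,0],[0,0,0],1],
])

```text
t: 18.9
tool_pos: [0.534, -0.0375, 0.0287]
orientation: [0.115, 3.139, -0.004]
force: [-4.1, -1.9, 2.3]
opening: 0.0005
```

Request:
jog_arm([
  [[0.001,0,0],[0,0,0],1],
  [[0.0017,0,0],[0,0,0],1],
  [[0.0017,0,0],[0,0,0],1],
])

```text
t: 19.27
tool_pos: [0.534, -0.0376, 0.0287]
orientation: [-0.114, -3.138, 0.005]
force: [-8.7, -0.7, 6.5]
opening: 0.0002
```

Request:
jog_arm([
  [[0.0017,0,0],[0,0,0],1],
  [[0.003,0,0],[0,0,0],1],
  [[0.003,0,0],[0,0,0],1],
])

```text
t: 19.65
tool_pos: [0.534, -0.0375, 0.0288]
orientation: [-0.114, -3.134, 0.005]
force: [-14.7, -0.6, 11.1]
opening: 0.0007
```

Force rises to about 15 N with no travel, so the drawer is at its stop. Backing off.

Request:
jog_arm([
  [[-0.02,0.0013,0],[0,0,0],1],
  [[-0.08,0.0054,0],[0,0,0],1],
  [[-0.16,0.01,0],[0,0,0],1],
  [[-0.2,0.012,0.1],[0,0,0],1],
  [[-0.2,0.012,0.25],[0,0,0],1],
  [[-0.2,0.012,0.25],[0,0,0],1],
  [[-0.2,0.012,0.25],[0,0,0],1],
])

```text
t: 20.52
tool_pos: [0.4164, -0.0306, 0.1822]
orientation: [0.114, 3.137, -0.006]
force: [-0.1, 0.5, -0.5]
opening: 0.0007
```

```bash
python3 - <<'E'
from h import *
look('14')
p=np.load('rack.npy')
for n in('top','scene'):
    c=robot.read_camera(n); im=c['pixels'][:,:,::-1].copy()
    for Q in([(0,.2,.049),(0,-.2,.049),(.19,-.2,.049),(.19,.2,.049)],[(0,.195,.046),(0,-.195,.046),(-.008,-.195,.046),(-.008,.195,.046)]):
        cv2.polylines(im,[np.int32(np.round(proj(c,[(*r2w(p,q),q[2]) for q in Q])*8))],True,(0,0,255),1,cv2.LINE_AA,3)
    y,x=(170,205) if n=='top' else (160,230)
    cv2.imwrite(f'pics/fin_{n}.png',cv2.resize(im[y:y+190,x:x+250],None,fx=3.1,fy=3.1,interpolation=cv2.INTER_CUBIC))
E
```

```text
20.525 [ 0.4164 -0.0306  0.1822] [-0.1  0.5 -0.5] rack [-0.1322 -0.0008]
```

View pics/fin_top.png

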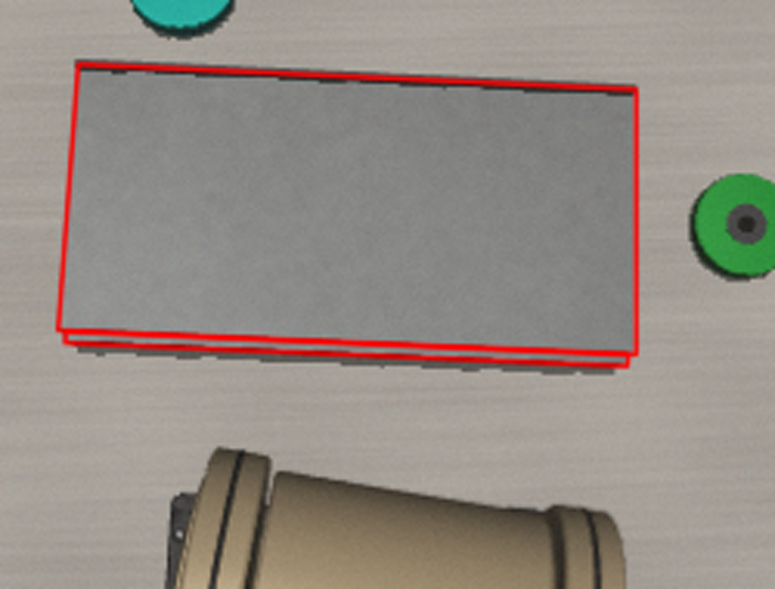

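View pics/fin_scene.png

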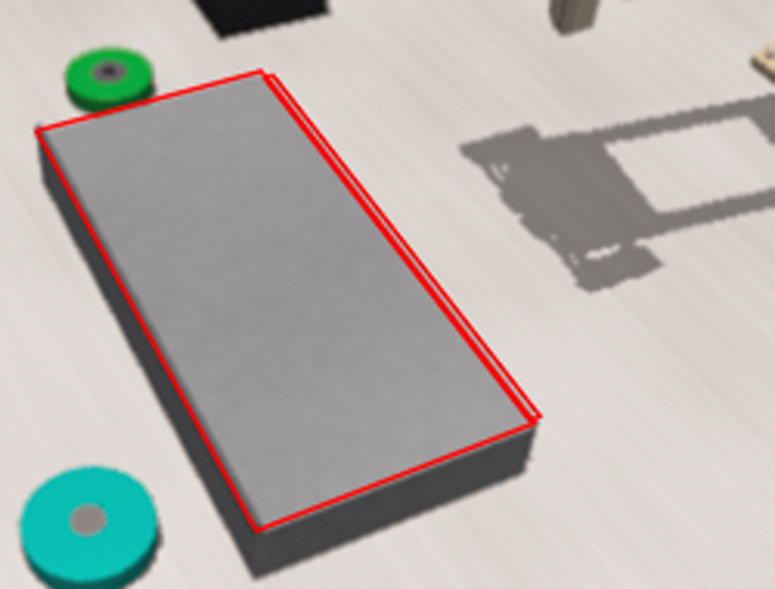

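View pics/scene_14.png

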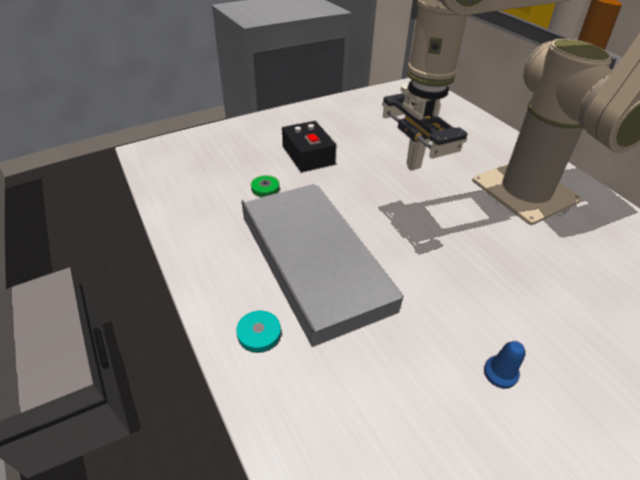

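```bash
python3 -c "
from plant import robot
print(robot.close_job())"
```

```text
the job is handed in; nothing more can be done
None
```

The job is handed in: both parts are in their own drawer compartments and the drawer is shut. It took about 21 s on the robot's clock, against the 64 s limit.

- **Sweeping:** I slid the puck and the anode sideways into line with the left and right compartments. I then swept the anode, and after it the puck, over the front edge, using half-open fingers as a pusher. The anode was still leaning on the fingers at the end of its sweep and had dropped flat once I lifted them clear.
- **Flatness check:** Before shutting, both cameras showed the two parts lying flat, clear of the dividers. Their outlines matched flat discs on the compartment floor. The fitting was still in the middle compartment.
- **Shutting the drawer:** I pushed it with closed fingers until the force rose to about 15 N with no further travel. The front panel then lined up with the shut position in both views, to within about 1 mm.
- **Other things in the scene:** The control box, the blue boot and the green and turquoise look-alikes appear unmoved in the last picture. The arm ended clear of everything.
- **Disagreement:** The two cameras differed by 2–3 mm in the sideways positions, well inside the compartment clearances. With the drawer shut, the parts inside can no longer be seen.

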